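# Fit the hold-down spring on a heat sink's T-headed stud

### The arm

A 7-joint arm with a two-finger parallel gripper is mounted at the origin on a cart in front of the work surface, level with it; the furniture and walls round the work are solid. World frame = base frame: x ahead of the robot, y to its left, z up, the work surface at z = 0. Lengths are in m, angles in rad, forces in N, time in s.
With the tool pointing down it reaches from about 0.4 to 0.9 m from the base axis. Payload 5.5 kg.
Tool frame: the origin (TCP) lies at the very end of the fingers, on their centre line; the grasp point (between the pads) lies 19 mm behind it; z points along the fingers, y is the line along which they close (so a half turn about z gives the same grasp; the last joint's range is limited). The gripper opens to 92 mm and grips with 3 to 60 N. Pads are 19 mm wide; open, the fingers measure 130 mm over their backs; the gripper's body (75 mm by 190 mm) begins 47 mm behind the grasp point.
Start: joints at [1.511, 0.501, -0.427, 1.55, 0.221, 1.138, -0.21], TCP at [0.206, -0.616, 0.227] pointing down, gripper open.
Joint ranges: [-2.88, 2.88], [-0.31, 2.03], [-1.54, 1.56], [0.2, 2.42], [-1.41, 4.55], [0.19, 2.02], [-2.57, 2.57]. Speed limits (rad/s): [2.57, 2.57, 3.14, 3.14, 3.14, 3.14, 3.14].

### API

Orientations are given as a unit quaternion [x, y, z, w].
In Python, from bench import bot, imaging, finish_job, spotter gives the robot as it stands.
- The arm moves only by the tool drive_tool, never from a script. Its argument "commands" is a list that holds one entry, the list of rows, each a list of 6 numbers: the shift along the tool's x, y, z in cm, then the turn, a rotation vector about the tool's x, y, z in rad. In form: [[[dx, dy, dz, ax, ay, az], ...]]. A call has 1 to 5 rows; each row shifts and turns the commanded pose from where the row before left it, along the tool's axes as they then stand; what a row does not reach is not made up. A row lasts 1/10 s, in which the tool goes at most 50 mm and 8.59 degrees, less where a joint would pass 70% of its speed; a pose out of reach is approached as far as the arm can. A call with a gripper value outside its range is refused whole. "gripper" is the opening, from 0 (shut) to 1 (fully open), set as the call begins (left out, the last holds). The fingers move at their own pace and stop on an object; "squeeze" is the grip in N (left out, the last holds). Time passes only in rows, so rows that do not move let the fingers close. It gives the time, the measured TCP pose, the force, the opening and the grip force at its end, in the units of the state.
- bot.get_state(): the state, without advancing time (a new reading comes with each control period).
- imaging.grab_frame(name): name is "side" or "top"; returns (picture, depth): 420x560x3 uint8, blue, green, red; 420x560 float32, m along the optical axis (not along the pixel's ray), 0 where there is no reading.
- imaging.camera_params(name): a dict with "mtx" (3x3 intrinsics, pixels), "k1" (the pictures are not rectified: a ray, as slopes to the right and down, at radius r is drawn at 1 + k1 r^2 times it, then the intrinsics apply), "R" (3x3) and "t" (3): a world point X has camera coordinates R X + t. Camera axes: x right, y down, z forward; pixel columns grow to the right and rows downward; lengths in m; the calibration is good to about 2 mm. A picture is of the moment at which its call begins. camera_params takes no time and is no camera call.
- finish_job(): hands the job in; it is judged then, once.
Trained networks look in the newest picture that a camera, given by its name, has taken for a name from the list of things; names that differ only in an ending like _2 or _b are one class to them, and where a whole thing is asked for, a point or a joint stands for the part that bears it (a point fixed in the world has none). Each returns a list of dicts, best first, with "confidence" (0 to 1); they miss things now and then, are a little off and sometimes report something else, mostly with a low value. They report only what shows in the picture. A call takes as long as a camera call.
- spotter.boxes_of(camera, label): "uv" ([column, row] in pixels, amid what is visible of it).
The state is a dict: "time_s": time; "qpos": joint angles; "dq": joint speeds; "effort": joint torques, N m; "tool_pos": TCP position; "eef_rot": TCP orientation; "contact_force": force on the tool from outside, world axes, zero at the start; "torque": the same for the moment, N m; "width": finger opening in m; "finger_force": force on a finger pad.
Only numpy, scipy, OpenCV 4.12 (cv2) and the standard library are available. Lean on these libraries where they do the work, as an engineer would, in place of code of your own. Each camera call takes 0.05 s, during which the arm holds its last target. There are 200 camera calls.

### The job

Clamp the heat sink on the board in the aluminium cradle: take the capped coil spring by its blue cap, thread it over the end of the T-headed stud, twisting a little wherever the coils snag until the foot of the spring sits on the steel boss, then press the cap down over the head, give it a quarter turn and let it rise so that the head locks in the cap's cross groove. Press gently, never with more than about 20 N. Let go of the cap, and leave the jar, the loupe and the side cutters where they are.

Things in the scene. Friction and masses are not known exactly. Their poses are not given: they have to be found in the camera images.
- spring: Hold-down spring with cap, one piece, about 0.1 kg, standing upright: steel coil spring 25 mm across, 34 mm long when free, under a blue square cup-shaped cap, 28 x 28 mm and 18 mm tall, to be gripped on its flat sides (parallel to x and y). Origin: middle of the free spring's underside (fixed to the cap: squeezing lifts the foot from it); z up through the cap. Half a turn makes no difference.
- cap_top (a point): Middle of the cap's open upper rim, 52 mm above the spring's origin. The cup's floor lies 12.5 mm below the rim. The floor has a through slot along the spring's x axis, 7.5 mm wide, 22 mm long, for the stud's head, and across it, along y, a groove 8 mm wide and 3 mm deep where the head rests when locked.
- cap_floor (a point): Middle of the underside of the cap's floor, 34 mm above the spring's origin. The floor is 5.5 mm thick (2.5 mm under the groove). Locked, this point is 22 mm above the boss (about 7 N of spring force); for the head to turn free above the floor it must be held 19 mm or less above the boss (about 8.5 N).
- foot: Foot coil of the spring (part of it); origin: middle of its underside. Two straight runs of its wire cross the bore along the spring's x axis, 6.8 mm apart and 20 mm long: like the cap's slot they pass the stud's head only when it lies along the spring's x axis within about 0.15 rad. The spring resists with 1 N at once, then 0.5 N per mm up to 18 mm (10 N), then it is solid and the force jumps.
- cradle: Aluminium cradle on four legs, 132 x 168 mm, fixed to the bench, with a green board and a black finned heat sink, 66 x 96 mm; origin under its middle at bench level, x along the 132 mm side, z up. Screw heads and board parts reach 55 mm, the fins 65 mm above the bench. An upright steel stud rises from the round steel boss (34 mm wide) in the middle.
- seat (a point): Middle of the top of the steel boss, on the stud's axis, 66 mm above the bench; here the spring's foot has to sit. Its axes are the cradle's.
- stud_end (a point): Top of the stud's T-head on the stud's axis, 29 mm above the boss. Shank 5 mm thick; the head is a bar 16 mm long, 4.5 mm wide, 4.5 mm high, flat above and below. It lies in any direction up to 1.4 rad either way from the cradle's x axis; that angle is not measured (this point's axes are the cradle's): feel or see it. The stud is tight and does not turn.
- flux_jar: White jar with a yellow lid, 44 mm across, 44 mm tall, loose; origin under its middle.
- loupe: Black stand loupe, 38 mm across, 32 mm tall, loose; origin under its middle.
- cutters: Side cutters with red grips, 120 mm long, 12 mm thick, lying loose; origin under the middle.

How it is judged:
On the way:
1. the spring is threaded over the stud's head and its foot sits on the boss (z of foot in the frame of seat below 0.003 m and horizontal distance between foot and seat below 0.004 m and angle between spring's own z axis and vertical below 0.15 rad), for 0.1 s.
At the end, for the whole second after the job is handed in: The spring sits upright (within 7 degrees) on the boss (foot within 3 mm of it, centred within 4 mm) and stays compressed by itself: the underside of the cap's floor rests 20.6 to 23.5 mm above the boss, the stud's head being locked down in the cross groove; the spring is released and at rest (z of cap_floor in the frame of seat between 0.0206 and 0.0235 m and horizontal distance between cap_floor and seat below 0.004 m and z of foot in the frame of seat below 0.003 m and angle between spring's own z axis and vertical below 0.12 rad and linear speed of spring below 0.01 m/s); the robot touches nothing.
It fails at once if the spring's foot is pushed on the stud or the heat sink with more than 20 N (contact force between foot and cradle above 20 N).
It fails at once if spring and cap together are jammed on the stud and the heat sink with more than 50 N (contact force between spring and cradle above 50 N).
It fails at once if the jar, the loupe or the side cutters are pushed more than 20 mm (distance of any of flux_jar, loupe, cutters from where it was at the start of the episode above 0.02 m).
It also fails if it takes over 72 s, if anything falls off the work surface, if the arm or the gripper's body presses on something with over 40 N, if the wrist force passes 120 N, or if a joint passes its speed limit or range.

## Working session

There is one attempt and no reset: what is moved stays moved. The work goes in short steps, Python scripts to look and compute and a tool call to move; the robot and the scene stay as the last step left them, time stands still between calls to the robot, and variables do not carry over. Pictures are saved under pics/ and viewed, at most 10 in all, crops included, and the job is handed in when it is done.

Besides the shell and the picture viewer there is one more tool, called after ">>>" in YAML: its name, and indented under it one key for each argument. drive_tool: Moves the arm, as the interface text tells. Its arguments: {"type":"object","properties":{"commands":{"type":"array","items":{"type":"array","items":{"type":"array","items":{"type":"number"}}}},"gripper":{"type":"number"},"squeeze":{"type":"number"}},"required":["commands"]}

```bash
ls; mkdir -p pics; cat > h.py <<'E'
import numpy as np, cv2
from bench import bot, imaging, finish_job, spotter
from scipy.spatial.transform import Rotation as R
def cam(n):
    p=imaging.camera_params(n); return np.array(p["mtx"]),p["k1"],np.array(p["R"]),np.array(p["t"]).ravel()
def ray(n,uv):
    K,k1,Rm,t=cam(n)
    d=cv2.undistortPoints(np.array([[uv]],float),K,np.array([k1,0,0,0.]))[0,0]
    return -Rm.T@t, Rm.T@np.array([d[0],d[1],1.])
def at_z(n,uv,z):
    o,d=ray(n,uv); return o+d*(z-o[2])/d[2]
def at_depth(n,uv,D):
    o,d=ray(n,uv); return o+d*D
def proj(n,X):
    K,k1,Rm,t=cam(n); c=Rm@np.array(X,float)+t; s=c[:2]/c[2]; s=s*(1+k1*(s@s)); return (K@[s[0],s[1],1])[:2]
def cloud(n,dep):
    K,k1,Rm,t=cam(n); v,u=np.mgrid[:420,:560]
    d=cv2.undistortPoints(np.stack([u,v],-1).reshape(-1,1,2).astype(float),K,np.array([k1,0,0,0.])).reshape(420,560,2)
    P=np.dstack([d*dep[...,None],dep]); return (P-t)@Rm
E
cat > a.py <<'E'
from h import *
s=bot.get_state(); print(s)
for n in("top","side"):
    im,d=imaging.grab_frame(n); cv2.imwrite(f"pics/{n}0.png",im); np.save(f"{n}0.npy",d)
    P=cloud(n,d); print(n,-cam(n)[2].T@cam(n)[3],cam(n)[2][2],cam(n)[0][0,0])
    for l in["spring","cradle","stud_end","cap_top","flux_jar","loupe","cutters","seat"]:
        for b in spotter.boxes_of(n,l)[:2]:
            u,v=np.round(b["uv"]).astype(int); print(l,b["confidence"],b["uv"],P[v,u].round(4))
E
python3 a.py
```

```text
pics
{'time_s': 0.0, 'qpos': array([ 1.51122141,  0.50183419, -0.42677904,  1.55145276,  0.22080081,
        1.13829402, -0.21030712]), 'dq': array([-0.00137519,  0.00026172, -0.00083257, -0.00155095, -0.00066081,
       -0.00123736,  0.0006204 ]), 'effort': array([ 4.69482347e-04, -5.66588759e+01, -5.81593081e+00, -2.79107594e+01,
       -6.85013831e-02,  3.10221396e-02,  2.66982661e-04]), 'tool_pos': array([ 0.20590815, -0.6157851 ,  0.22568469]), 'eef_rot': array([ 9.87001775e-01,  1.60706448e-01, -1.27068780e-04, -9.58121553e-04]), 'contact_force': array([ 0.61423667,  0.45312466, -0.50583894]), 'torque': array([ 0.02017662, -0.04865454,  0.01625659]), 'finger_force': 0.0, 'width': 0.0914875392663874}
top [ 0.40611594 -0.12122681  0.91274958] [ 0.13142564 -0.00709683 -0.99130063] 391.8330293505214
spring 0.49 [366.5, 228.8] [ 4.852e-01 -3.280e-01 -3.000e-04]
cradle 0.69 [288.0, 233.9] [ 0.4639 -0.1441  0.0695]
cradle 0.65 [369.5, 227.7] [ 0.4845 -0.3287  0.0365]
stud_end 0.93 [291.3, 227.3] [ 0.4794 -0.1503  0.0678]
cap_top 0.62 [365.7, 226.0] [ 0.4919 -0.3273  0.0031]
flux_jar 0.81 [200.6, 247.6] [0.43   0.0455 0.0459]
loupe 0.58 [407.5, 187.7] [ 0.5795 -0.4181  0.0287]
cutters 0.75 [160.9, 220.5] [0.4926 0.1466 0.0128]
seat 0.87 [288.8, 230.6] [ 0.4687 -0.1454  0.0928]
seat 0.28 [406.1, 185.7] [ 0.5834 -0.4124  0.0321]
side [ 0.1958242  -1.28404046  0.6006577 ] [ 0.22855117  0.89117061 -0.39189196] 524.056599248134
spring 0.85 [296.1, 256.7] [ 0.4802 -0.3347  0.0402]
cradle 0.78 [270.3, 224.8] [ 0.4573 -0.1902  0.0512]
stud_end 0.72 [271.9, 222.2] [ 0.4627 -0.1881  0.0575]
cap_top 0.76 [295.2, 254.9] [ 0.4774 -0.3364  0.0464]
flux_jar 0.52 [236.7, 200.5] [0.4155 0.0242 0.0308]
cutters 0.5 [247.7, 190.0] [ 4.735e-01  1.630e-01 -3.000e-04]
seat 0.82 [268.4, 218.8] [ 0.4549 -0.1797  0.0624]
```

```bash
python3 - <<'E'
from h import *
t=cv2.imread("pics/top0.png"); s=cv2.imread("pics/side0.png")
a=cv2.resize(t[140:310,220:440],None,fx=3.6,fy=3.5,interpolation=cv2.INTER_CUBIC); cv2.imwrite("pics/c1.png",a)
b=cv2.resize(s[170:290,210:350],None,fx=5,fy=5,interpolation=cv2.INTER_CUBIC); cv2.imwrite("pics/c2.png",b)
d=np.load("top0.npy");P=cloud("top",d)
sel=(P[...,2]>.085)&(abs(P[...,0]-.47)<.06)&(abs(P[...,1]+.145)<.06)
for v,u in np.argwhere(sel): print(v,u,P[v,u].round(4))
hsv=cv2.cvtColor(t,cv2.COLOR_BGR2HSV)
m=(abs(hsv[...,0].astype(int)-112)<14)&(hsv[...,1]>110); m[:,:340]=0;m[:, 400:]=0
print("blue",m.sum()); Q=P[m&(P[...,2]>.045)]; print(Q.mean(0),Q.min(0),Q.max(0))
c=np.argwhere(m)[:,::-1].astype(np.float32); print(cv2.minAreaRect(c))
# cradle deck
E
```

```text
227 292 [ 0.4771 -0.1515  0.0947]
227 293 [ 0.477  -0.1535  0.0959]
228 291 [ 0.4749 -0.1494  0.0955]
228 292 [ 0.4751 -0.1516  0.0936]
228 293 [ 0.4749 -0.1536  0.0961]
229 289 [ 0.4729 -0.1453  0.0928]
229 290 [ 0.4727 -0.1473  0.0957]
229 291 [ 0.4726 -0.1494  0.098 ]
229 292 [ 0.4728 -0.1515  0.0955]
230 287 [ 0.4702 -0.1411  0.0985]
230 288 [ 0.4704 -0.1432  0.0972]
230 289 [ 0.4706 -0.1453  0.0951]
230 290 [ 0.4706 -0.1474  0.0954]
230 291 [ 0.4706 -0.1495  0.096 ]
231 287 [ 0.4683 -0.1411  0.0968]
231 288 [ 0.4685 -0.1433  0.0943]
231 289 [ 0.4687 -0.1454  0.0928]
blue 120
[ 0.48177828 -0.3182474   0.05132523] [ 0.46931411 -0.33419906  0.0452971 ] [ 0.49870524 -0.30324043  0.05546971]
((367.0471496582031, 227.91506958007812), (11.675646781921387, 12.774531364440918), 74.05460357666016)
```

View pics/c1.png

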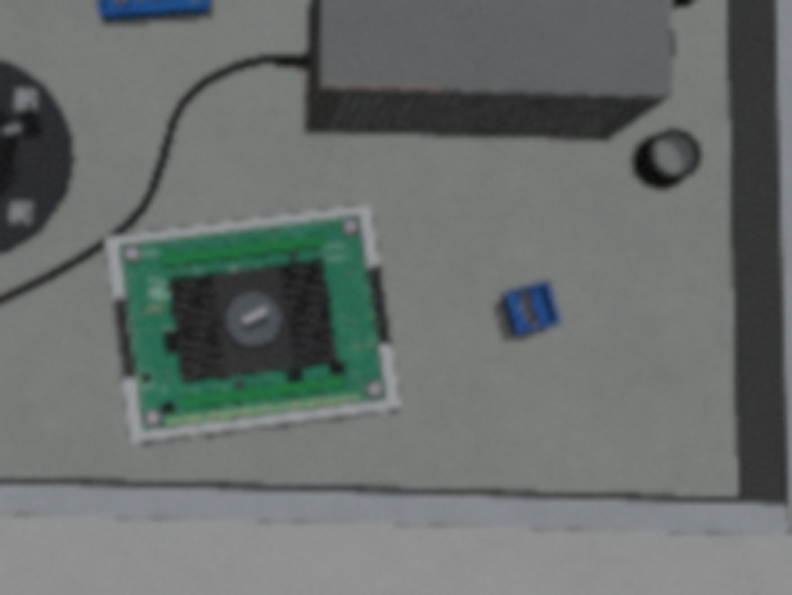

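View pics/c2.png

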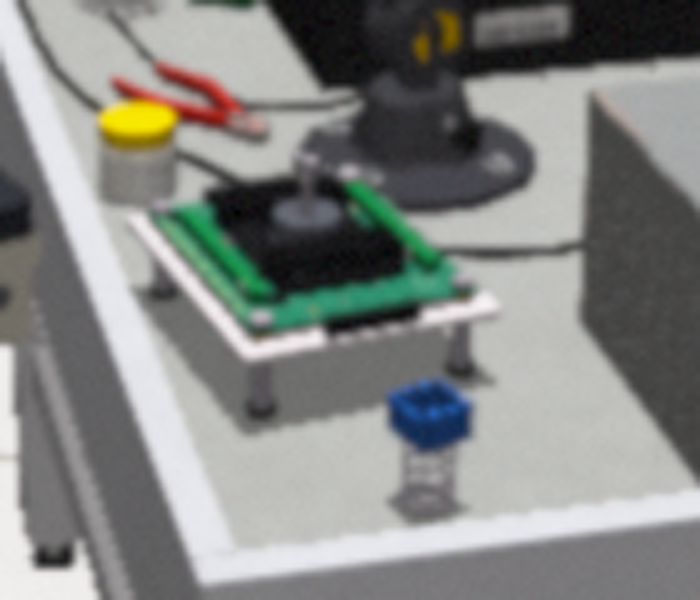

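The top crop shows the T-head as a bright bar, full-frame about (291,230), running mainly along world y. The cap is at about (367,228), with a grey slot line running up the image (world x), slightly tilted. The side view shows the same. Next I'll average frames for sub-pixel fits.

```bash
cat > b.py <<'E'
from h import *
out={}
for n in("top","side"):
    A=[];D=[]
    for i in range(6):
        im,d=imaging.grab_frame(n); A.append(im.astype(float)); D.append(np.where(d>0,d,np.nan))
    np.save(f"{n}A.npy",np.mean(A,0)); np.save(f"{n}D.npy",np.nanmedian(D,0))
E
python3 b.py 2>/dev/null; python3 - <<'E'
from h import *
A=np.load("topA.npy");D=np.load("topD.npy")
g=A.mean(2)
print("head gray");print(g[222:238,282:300].astype(int))
b=A[...,0]-A[...,2]
print("blue-red");print(b[218:238,357:378].astype(int))
print("gray");print(g[218:238,357:378].astype(int))
print((cloud("top",D)[218:238,357:378,2]*1000).astype(int))
S=np.load("sideA.npy")
c=cv2.resize(np.clip(A[205:250,270:390],0,255).astype(np.uint8),None,fx=6.5,fy=6.5,interpolation=cv2.INTER_CUBIC)
d=cv2.resize(np.clip(S[190:290,260:320],0,255).astype(np.uint8),None,fx=5.9,fy=5.9,interpolation=cv2.INTER_CUBIC)
cv2.imwrite("pics/c3.png",c);cv2.imwrite("pics/c4.png",d)
E
```

```text
head gray
[[ 50  50  50  50  49  50  52  53  54  53  52  50  50  49  49  47  43  38]
 [ 51  50  50  51  53  56  62  66  70  66  60  56  51  49  49  48  44  42]
 [ 50  50  52  57  66  71  74  78  79  76  72  69  61  53  49  47  43  37]
 [ 50  50  57  68  77  80  81  82  81  81  80  78  73  62  53  48  44  40]
 [ 49  53  66  77  82  82  82  82  82  83  85  85  81  73  62  52  47  44]
 [ 50  59  73  81  83  83  83  82  84  92 101 102  92  81  71  58  49  43]
 [ 54  68  79  83  83  83  85  90  98 115 125 120 100  85  77  64  51  45]
 [ 57  74  81  83  84  90  98 113 123 132 133 118  95  83  79  68  55  46]
 [ 57  74  81  82  87 106 120 132 134 124 111  92  81  81  80  74  59  46]
 [ 55  73  81  82  87 110 125 123 111  91  75  67  74  80  80  74  59  46]
 [ 54  73  81  82  83  92 100  91  75  65  66  70  76  80  78  69  54  44]
 [ 52  70  81  83  82  77  72  66  65  69  76  79  80  80  76  63  51  45]
 [ 49  62  75  81  82  79  74  71  76  79  81  82  82  81  73  59  49  47]
 [ 46  52  69  79  82  82  82  81  82  83  83  83  82  79  67  53  49  47]
 [ 46  48  58  70  79  82  83  84  84  8
[... 3847 characters left out ...]
 0  0  7 37 37 36 38 47 50  0  2  0  0]
 [ 1 11 20 41 50 51 37 38  0  1  2 37 38 38 41 45 52 52  0  1  0]
 [ 0  4 21 40 48 53 36 36  3  1  1 37 40 40 40 42 50 53  0  2  1]
 [ 2  5 14 35 44 52 52 41 39  0  7 16 39 40 40 41 48 52  1  1  1]
 [ 1  4 12 21 41 51 53 40 40  0 15 23 38 40 40 51 52 54 51  0  1]
 [ 0  1  6 13 39 51 53 39 40 28 30 51 52 53 53 52  0  0  0  1 -1]
 [ 2  0  0  4 35 47 53 50 53 52 54 53 53 46  1  2  0  1  1  1  0]
 [ 0  1  1  0  1 43 51 53 53 40  1  2  1  0  0  1  1  1  0  1  0]
 [ 0  1  0  0  0  1  1  0  1  2  0  0  0  0  1  1  0  1  0  0  0]
 [ 0  0  0  1  1  0  0  1  1  1  0  1  0  1  0  0  0  0  1  0  0]
 [ 0  0  0  1  1  0  1  0  1  0  0  0  0  1  0  0  2  1  1  0  0]]
```

View pics/c3.png

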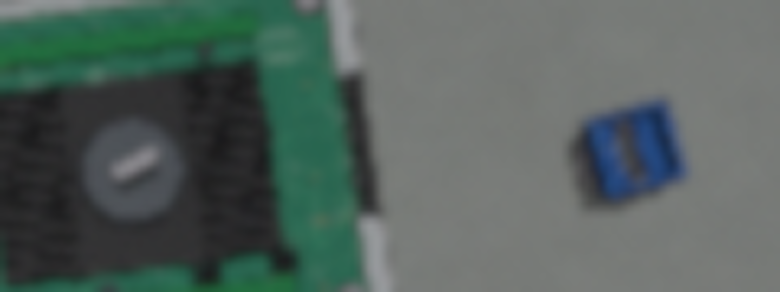

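View pics/c4.png

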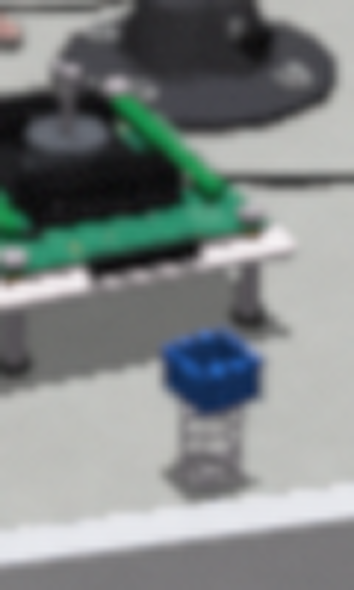

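```bash
cat > fit.py <<'E'
from h import *
from scipy.optimize import minimize
def poly(n,pts,u0,v0,w,h,ss=8):
    q=np.array([proj(n,p) for p in pts]); q=(q-[u0,v0]+.5)*ss-.5
    m=np.zeros((h*ss,w*ss),np.uint8)
    cv2.fillPoly(m,[cv2.convexHull(np.round(q*16).astype(np.int32))],255,shift=4)
    m=cv2.GaussianBlur(m.astype(float)/255,(0,0),ss*.8)
    return cv2.resize(m,(w,h),interpolation=cv2.INTER_AREA)
def rect(c,yaw,a,b,zs):
    M=np.array([[np.cos(yaw),-np.sin(yaw)],[np.sin(yaw),np.cos(yaw)]])
    return [np.r_[c[:2]+M@np.array([i*a/2,j*b/2]),z] for z in zs for i,j in((1,1),(1,-1),(-1,-1),(-1,1))]
def disc(c,r,z): return [[c[0]+r*np.cos(t),c[1]+r*np.sin(t),z] for t in np.linspace(0,6.28,48)]
def lin(cols,I):
    X=np.stack([c.ravel() for c in cols]+[np.ones(I.size)],1); s,*_=np.linalg.lstsq(X,I.ravel(),rcond=None)
    return ((X@s-I.ravel())**2).mean()
def run(n,f,x0,step):
    best=None
    sim=np.vstack([x0]+[np.array(x0)+np.eye(len(x0))[i]*step[i] for i in range(len(x0))])
    r=minimize(f,x0,method="Nelder-Mead",options=dict(initial_simplex=sim,maxiter=300,xatol=1e-5,fatol=1e-4)); return r.x.round(5),round(r.fun,2)
if __name__=="__main__":
  for n in("top","side"):
    A=np.load(n+"A.npy")
    u,v=np.round(proj(n,[.4725,-.147,.095])).astype(int); u0,v0,w,h=(u-7,v-5,15,12)
    I=A.mean(2)[v0:v0+h,u0:u0+w]
    # head + side faces + boss
    def f(p):
        H=poly(n,rect(p,p[2],.016,.0045,[.095]),u0,v0,w,h); S=poly(n,rect(p,p[2],.016,.0045,[.0905,.095]),u0,v0,w,h)
        return lin([H,S,poly(n,disc(p,.017,.066),u0,v0,w,h)]+([poly(n,disc(p,.0025,.066)+disc(p,.0025,.0905),u0,v0,w,h)] if n=="side" else []),I)
    for y in(-1.2,-.9): print(n,"head",run(n,f,[.4725,-.147,y],[.002,.002,.15]),I.var())
    u,v=np.round(proj(n,[.482,-.3185,.045])).astype(int); u0,v0,w,h=(u-13,v-12,26,24 if n=="top" else 19)
    I=(A[...,0]-A[...,2])[v0:v0+h,u0:u0+w]
    def f(p):
        r=lambda a,b,z:poly(n,rect(p,p[2],a,b,z),u0,v0,w,h)
        return lin([r(.028,.028,[.034,.052]),r(.028,.028,[.052]),r(.022,.022,[.052]),r(.022,.0075,[.0395])],I)
    for y in(0,.3,-.3): print(n,"cap",run(n,f,[.482,-.3185,y],[.003,.003,.1]),I.var())
E
python3 fit.py
```

```text
Traceback (most recent call last):
  File "fit.py", line 29, in <module>
    for y in(-1.2,-.9): print(n,"head",run(n,f,[.4725,-.147,y],[.002,.002,.15]),I.var())
                                       ~~~^^^^^^^^^^^^^^^^^^^^^^^^^^^^^^^^^^^^^
  File "fit.py", line 19, in run
    r=minimize(f,x0,method="Nelder-Mead",options=dict(initial_simplex=sim,maxiter=300,xatol=1e-5,fatol=1e-4)); return r.x.round(5),round(r.fun,2)
  File "fit.py", line 28, in f
    return lin([H,S,poly(n,disc(p,.017,.066),u0,v0,w,h)]+([poly(n,disc(p,.0025,.066)+disc(p,.0025,.0905),u0,v0,w,h)] if n=="side" else []),I)
                    ~~~~^^^^^^^^^^^^^^^^^^^^^^^^^^^^^^^
  File "fit.py", line 4, in poly
    q=np.array([proj(n,p) for p in pts]); q=(q-[u0,v0]+.5)*ss-.5
                ~~~~^^^^^
  File "h.py", line 15, in proj
    K,k1,Rm,t=cam(n); c=Rm@np.array(X,float)+t; s=c[:2]/c[2]; s=s*(1+k1*(s@s)); return (K@[s[0],s[1],1])[:2]
              ~~~^^^
  File "h.py", line 5, in cam
    p=imaging.camera_params(n); return np.array(p["mtx"]),p["k1"],np.array(p["R"]),np.array(p["t"]).ravel()
ValueError: time passes only in moves, steps and waits
```

Camera params must be cached.

```bash
sed -i 's/^def cam/import functools\n@functools.lru_cache\ndef cam/' h.py; python3 fit.py; python3 -c "
from h import *
print(bot.get_state()['time_s'])"
```

```text
top head (array([ 0.47145, -0.14816, -1.08233]), np.float64(17.88)) 296.7232261659808
top head (array([ 0.47156, -0.14789, -1.08198]), np.float64(18.96)) 296.7232261659808
top cap (array([ 0.48397, -0.31945,  0.2965 ]), np.float64(25.5)) 704.2027790761514
top cap (array([ 0.48392, -0.31947,  0.28526]), np.float64(25.51)) 704.2027790761514
top cap (array([ 0.48391, -0.3194 ,  0.29237]), np.float64(25.2)) 704.2027790761514
side head (array([ 0.47889, -0.14756, -1.79118]), np.float64(1993.03)) 2416.932283569578
side head (array([ 0.47918, -0.14909, -0.82336]), np.float64(1994.96)) 2416.932283569578
side cap (array([ 0.48255, -0.32135,  0.14027]), np.float64(58.49)) 1356.4574244282721
side cap (array([ 0.4823 , -0.32258,  0.20799]), np.float64(59.58)) 1356.4574244282721
side cap (array([ 0.48223, -0.32252,  0.03611]), np.float64(57.13)) 1356.4574244282721
1.5
```

```bash
python3 - <<'E'
from h import *
D=np.load("topD.npy");P=cloud("top",D).reshape(-1,3);P=P[np.isfinite(P).all(1)]
xs=np.arange(.30,.78,.04);ys=np.arange(.06,-.52,-.04)
print("x/y   ",(ys*100).astype(int))
for x in xs[::-1]:
    print(f"{x:.2f}",[int(1000*P[m,2].max()) if (m:=(P[:,0]>=x)&(P[:,0]<x+.04)&(P[:,1]<=y)&(P[:,1]>y-.04)).any() else -1 for y in ys])
s=bot.get_state();Rt=R.from_quat(s["eef_rot"]).as_matrix();print(Rt.round(3))
d=Rt.T@(np.array([.484,-.3195,.026])-s["tool_pos"]);print(d*100)
E
```

```text
x/y    [  6   1  -2  -6 -10 -14 -18 -22 -26 -30 -34 -38 -42 -46 -50]
0.74 [3, 3, 25, 24, 24, 16, 20, 3, 105, 106, 106, 52, 26, 80, -1]
0.70 [3, 3, 25, 15, 25, 3, 2, 2, 3, 106, 106, 106, 26, 80, -1]
0.66 [3, 3, 24, 24, 25, 3, 135, 135, 135, 135, 135, 134, 23, 80, -1]
0.62 [14, 18, 3, 11, 44, 56, 135, 135, 135, 135, 135, 133, 3, 80, -1]
0.58 [571, 644, 644, 10, 3, 13, 135, 134, 135, 134, 135, 105, 33, 80, -1]
0.54 [595, 635, 633, 9, 2, 42, 47, 3, 2, 2, 2, 33, 32, 80, -1]
0.50 [601, 608, 41, 56, 57, 67, 66, 52, 3, 52, 3, 3, 2, 80, -1]
0.46 [10, 588, 40, 66, 68, 97, 67, 52, 2, 54, 2, 3, 2, 80, -1]
0.42 [47, 3, 3, 52, 68, 67, 67, 54, 2, 2, 2, 2, 2, 79, -1]
0.38 [47, 3, 3, 54, 56, 49, 47, 41, 2, 2, 2, 2, 2, 80, -1]
0.34 [80, 80, 80, 80, 79, 80, 80, 80, 80, 80, 79, 79, 80, 80, -1]
0.30 [-1, -1, -1, -1, -1, -1, -1, -1, -1, -1, -1, -1, -1, -1, -1]
[[ 0.948  0.317  0.   ]
 [ 0.317 -0.948 -0.   ]
 [-0.     0.    -1.   ]]
[ 35.76348852 -19.34761006  20.07330791]
```

>>> drive_tool:
  commands:
    - [[4,-2.15,0,0,0,0.01],[4,-2.15,0,0,0,0.01],[4,-2.15,0,0,0,0.01],[4,-2.15,0,0,0,0],[4,-2.15,0,0,0,0]]
  gripper: 1

```text
time_s: 2.0
tool_pos: [0.3658, -0.4525, 0.227]
eef_rot: [0.989, 0.146, 0.0, 0.0]
contact_force: [0.7, 0.1, -0.5]
width: 0.0916
finger_force: 0.0
```

>>> drive_tool:
  commands:
    - [[4,-2.15,1,0,0,0],[4,-2.15,2,0,0,0],[4,-2.15,3,0,0,0],[3.76,-2.15,3,0,0,0],[0,0,0,0,0,0]]
  gripper: 0.8

```text
time_s: 2.5
tool_pos: [0.4895, -0.3215, 0.1374]
eef_rot: [0.989, 0.151, -0.0, -0.004]
contact_force: [-1.0, 1.8, 0.6]
width: 0.0736
finger_force: 0.0
```

```bash
cat > st.py <<'E'
from h import *
import sys
s=bot.get_state();Rt=R.from_quat(s["eef_rot"]).as_matrix()
print(s["time_s"],s["tool_pos"].round(4),"yaw",np.arctan2(Rt[1,0],Rt[0,0]).round(4),"zax",Rt[:,2].round(4),"F",s["contact_force"].round(2),"T",s["torque"].round(3),"w",round(s["width"],4),s["finger_force"],"q",s["qpos"].round(2))
if len(sys.argv)>1:
    t=np.array([float(a) for a in sys.argv[1:4]]); print("delta tool cm",(Rt.T@(t-s["tool_pos"])*100).round(3))
    if len(sys.argv)>4: print("tool-z turn",(np.arctan2(Rt[1,0],Rt[0,0])-float(sys.argv[4])).round(4))
E
python3 st.py .484 -.3195 .026 .29
python3 - <<'E'
from h import *
P=cloud("side",np.load("sideD.npy")).reshape(-1,3);P=P[np.isfinite(P).all(1)]
for z in(.1,.2,.3,.4,.5):
    Q=P[(P[:,2]>z)&(P[:,2]<z+.05)&(P[:,0]>.3)&(P[:,0]<.75)&(P[:,1]>-.5)&(P[:,1]<.3)]
    if len(Q):print(z,len(Q),np.percentile(Q,[2,50,98],axis=0).round(3).tolist())
E
```

```text
2.5 [ 0.4895 -0.3215  0.1374] yaw 0.3034 zax [-0.0016  0.0073 -1.    ] F [-1.04  1.77  0.63] T [0.033 0.024 0.037] w 0.0736 0.0 q [ 0.94  0.51 -0.52  1.79  0.3   0.93 -0.98]
delta tool cm [-0.476 -0.273 11.144]
tool-z turn 0.0134
0.1 3492 [[0.56, -0.385, 0.101], [0.636, -0.285, 0.13], [0.735, 0.237, 0.146]]
0.2 800 [[0.543, 0.017, 0.201], [0.595, 0.176, 0.217], [0.716, 0.292, 0.248]]
0.3 344 [[0.531, 0.008, 0.301], [0.552, 0.02, 0.325], [0.588, 0.046, 0.348]]
0.4 374 [[0.52, 0.002, 0.401], [0.539, 0.014, 0.425], [0.575, 0.041, 0.449]]
0.5 416 [[0.51, -0.011, 0.502], [0.529, 0.007, 0.526], [0.567, 0.036, 0.549]]
```

>>> drive_tool:
  commands:
    - [[0,0,2,0,0,0],[0,0,2,0,0,0],[0,0,0,0,0,0],[0,0,0,0,0,0]]

```text
time_s: 2.9
tool_pos: [0.4864, -0.3304, 0.1009]
eef_rot: [0.989, 0.146, -0.0, -0.0]
contact_force: [-0.3, -0.6, 0.7]
width: 0.0733
finger_force: 0.0
```

```bash
python3 st.py .484 -.3195 .026 .29
```

```text
2.9 [ 0.4864 -0.3304  0.1009] yaw 0.2925 zax [-5.e-04  4.e-04 -1.e+00] F [-0.34 -0.58  0.72] T [ 0.     0.001 -0.007] w 0.0733 0.0 q [ 0.93  0.56 -0.49  1.81  0.34  0.86 -1.  ]
delta tool cm [ 0.085 -1.114  7.489]
tool-z turn 0.0025
```

>>> drive_tool:
  commands:
    - [[0.08,-1.1,1,0,0,0],[0,0,2,0,0,0],[0,0,2,0,0,0],[0,0,1.5,0,0,0],[0,0,1,0,0,0]]
  gripper: 0.6

```text
time_s: 3.4
tool_pos: [0.484, -0.3189, 0.0249]
eef_rot: [0.989, 0.146, -0.0, -0.0]
contact_force: [-0.2, 0.2, -0.3]
width: 0.0552
finger_force: 0.0
```

>>> drive_tool:
  commands:
    - [[0,0,0,0,0,0],[0,0,0,0,0,0]]

```text
time_s: 3.6
tool_pos: [0.4847, -0.3194, 0.026]
eef_rot: [0.989, 0.146, 0.0, 0.0]
contact_force: [1.0, -0.3, 0.5]
width: 0.055
finger_force: 0.0
```

```bash
python3 st.py .484 -.3195 .026 .29
```

```text
3.6 [ 0.4847 -0.3194  0.026 ] yaw 0.2929 zax [ 5.e-04 -1.e-04 -1.e+00] F [ 0.98 -0.33  0.48] T [-0.006 -0.022 -0.037] w 0.055 0.0 q [ 0.88  0.66 -0.44  1.86  0.41  0.72 -1.07]
delta tool cm [-0.066 -0.014  0.004]
tool-z turn 0.0029
```

>>> drive_tool:
  commands:
    - [[0,0,0,0,0,0],[0,0,0,0,0,0],[0,0,0,0,0,0],[0,0,0,0,0,0],[0,0,0,0,0,0]]
  gripper: 0.2
  squeeze: 30

```text
time_s: 4.1
tool_pos: [0.4844, -0.3196, 0.0259]
eef_rot: [0.989, 0.146, 0.0, 0.0]
contact_force: [0.0, 0.2, 0.1]
width: 0.028
finger_force: 30.0
```

```bash
python3 st.py; cat > pic.py <<'E'
from h import *
import sys
n,name,u0,v0,u1,v1,f=sys.argv[1:8]
im,d=imaging.grab_frame(n); u0,v0,u1,v1=map(int,(u0,v0,u1,v1))
cv2.imwrite(f"pics/{name}.png",cv2.resize(im[v0:v1,u0:u1],None,fx=float(f),fy=float(f),interpolation=cv2.INTER_CUBIC))
E

```

```text
4.1 [ 0.4844 -0.3196  0.0259] yaw 0.2928 zax [ 4.e-04 -3.e-04 -1.e+00] F [0.01 0.21 0.13] T [ 0.007 -0.007  0.007] w 0.028 29.999713003635406 q [ 0.88  0.66 -0.44  1.86  0.41  0.72 -1.07]
```

>>> drive_tool:
  commands:
    - [[0,0,-2,0,0,0],[0,0,-3.5,0,0,0.03],[0,0,-3.5,0,0,0.14],[0,0,-2,0,0,0.14],[0,0,-1,0,0,0.14]]

```text
time_s: 4.6
tool_pos: [0.4854, -0.32, 0.1482]
eef_rot: [0.997, -0.081, 0.002, 0.001]
contact_force: [1.0, 0.1, -1.9]
width: 0.0273
finger_force: 30.0
```

>>> drive_tool:
  commands:
    - [[0,0,0,0,0,0.14],[0,0,0,0,0,0.14],[0,0,0,0,0,0.14],[0,0,0,0,0,0.14],[0,0,0,0,0,0.14]]

```text
time_s: 5.1
tool_pos: [0.484, -0.3192, 0.1455]
eef_rot: [0.908, -0.418, -0.0, -0.0]
contact_force: [-0.7, 0.5, -2.2]
width: 0.0274
finger_force: 30.0
```

>>> drive_tool:
  commands:
    - [[0,0,0,0,0,0.14],[0,0,0,0,0,0.08],[0,0,0,0,0,0],[0,0,0,0,0,0]]

```text
time_s: 5.5
tool_pos: [0.4841, -0.3192, 0.1456]
eef_rot: [0.859, -0.512, -0.0, -0.0]
contact_force: [-0.2, 0.8, -1.2]
width: 0.0276
finger_force: 30.0
```

```bash
python3 st.py .4715 -.148 .136 -1.08
```

```text
5.5 [ 0.4841 -0.3192  0.1456] yaw -1.0746 zax [-3.e-04  2.e-04 -1.e+00] F [-0.18  0.76 -1.22] T [0.13  0.016 0.007] w 0.0276 29.999667406082153 q [ 0.71  0.45 -0.22  1.81  0.12  0.9  -2.21]
delta tool cm [-15.661  -7.04    0.959]
tool-z turn 0.0054
```

>>> drive_tool:
  commands:
    - [[0,0,0,0,0,-0.149],[0,0,0,0,0,-0.149],[0,0,0,0,0,-0.149],[0,0,0,0,0,-0.149],[0,0,0,0,0,-0.149]]

```text
time_s: 6.0
tool_pos: [0.4841, -0.3195, 0.1456]
eef_rot: [0.987, -0.161, -0.0, -0.0]
contact_force: [-0.3, -0.6, -0.9]
width: 0.0278
finger_force: 30.0
```

>>> drive_tool:
  commands:
    - [[0,0,0,0,0,-0.149],[0,0,0,0,0,-0.149],[0,0,0,0,0,-0.149],[0,0,0,0,0,-0.149],[0,0,0,0,0,-0.149]]

```text
time_s: 6.5
tool_pos: [0.4841, -0.3196, 0.1457]
eef_rot: [0.978, 0.209, 0.0, -0.0]
contact_force: [0.2, 0.9, -0.5]
width: 0.0275
finger_force: 30.0
```

>>> drive_tool:
  commands:
    - [[0,0,0,0,0,-0.149],[0,0,0,0,0,-0.149],[0,0,0,0,0,-0.149],[0,0,0,0,0,-0.149],[0,0,0,0,0,-0.149]]

```text
time_s: 7.0
tool_pos: [0.4841, -0.3197, 0.1457]
eef_rot: [0.835, 0.55, 0.0, 0.0]
contact_force: [-0.0, 0.1, -1.3]
width: 0.0277
finger_force: 30.0
```

>>> drive_tool:
  commands:
    - [[0,0,0,0,0,-0.149],[0,0,0,0,0,-0.149],[0,0,0,0,0,-0.149],[0,0,0,0,0,-0.149],[0,0,0,0,0,-0.149]]

```text
time_s: 7.5
tool_pos: [0.4841, -0.3197, 0.1457]
eef_rot: [0.577, 0.816, 0.0, 0.0]
contact_force: [-0.1, 0.4, -0.6]
width: 0.028
finger_force: 30.0
```

>>> drive_tool:
  commands:
    - [[0,0,0,0,0,-0.149],[0,0,0,0,0,0],[0,0,0,0,0,0]]

```text
time_s: 7.8
tool_pos: [0.4841, -0.3197, 0.1456]
eef_rot: [0.52, 0.854, 0.0, -0.0]
contact_force: [-0.4, -0.9, -0.9]
width: 0.0277
finger_force: 30.0
```

```bash
python3 st.py .4715 -.148 .136 2.06
```

```text
7.8 [ 0.4841 -0.3197  0.1456] yaw 2.0483 zax [ 1.e-04  4.e-04 -1.e+00] F [-0.37 -0.87 -0.87] T [ 0.007 -0.053 -0.001] w 0.0277 29.99940276145935 q [ 1.21  0.61 -0.91  1.79  0.56  1.02  0.56]
delta tool cm [15.825  6.772  0.968]
tool-z turn -0.0117
```

>>> drive_tool:
  commands:
    - [[3,1.3,0,0,0,-0.012],[4,1.7,0,0,0,0],[4,1.7,0,0,0,0],[3,1.3,0,0,0,0],[1.82,0.77,0,0,0,0]]

```text
time_s: 8.3
tool_pos: [0.4691, -0.1449, 0.1461]
eef_rot: [0.513, 0.858, 0.0, 0.0]
contact_force: [0.5, 0.3, -0.7]
width: 0.0276
finger_force: 30.0
```

>>> drive_tool:
  commands:
    - [[0,0,0.7,0,0,0],[0,0,0,0,0,0],[0,0,0,0,0,0]]

```text
time_s: 8.6
tool_pos: [0.4694, -0.1494, 0.1385]
eef_rot: [0.514, 0.858, -0.0, -0.0]
contact_force: [0.3, -0.4, -0.9]
width: 0.028
finger_force: 30.0
```

```bash
python3 st.py .4715 -.148 .13 2.06; python3 pic.py side p5 225 160 325 260 6; python3 - <<'E'
from h import *
for X in([.4715,-.148,.095],[.4715,-.148,.113],[.4715,-.148,.165]):print(proj("side",X).round(1),proj("top",X).round(1))
E
```

```text
8.6 [ 0.4694 -0.1494  0.1385] yaw 2.0612 zax [-4.e-04 -4.e-04 -1.e+00] F [ 0.27 -0.35 -0.9 ] T [-0.055 -0.144 -0.016] w 0.028 29.999447464942932 q [ 1.05  0.49 -0.98  2.01  0.51  0.92  0.29]
delta tool cm [0.025 0.255 0.846]
tool-z turn 0.0012
[271.6 200.8] [290.3 229.6]
[271.6 193.9] [290.6 228.9]
[271.5 173.7] [291.5 226.7]
```

View pics/p5.png

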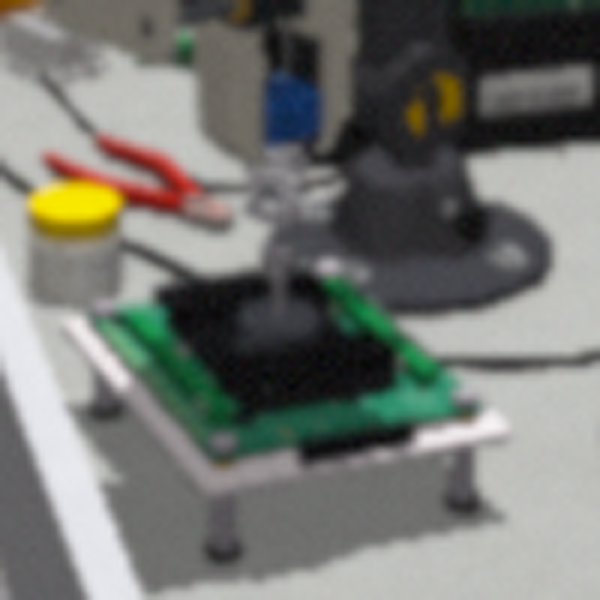

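```bash
cat > sv.py <<'E'
from h import *
A=[];T=[]
for i in range(5):
    im,_=imaging.grab_frame("side"); A.append(im.astype(float)); T.append(bot.get_state()["tool_pos"])
A=np.mean(A,0); T=np.mean(T,0); np.save("sv.npy",A); print("tcp",T.round(4))
b=np.clip(A[...,0]-A[...,2]-25,0,None); b[:165]=0;b[196:]=0;b[:,:262]=0;b[:,:][:,286:]=0
v,u=np.mgrid[:420,:560]; print("blue centroid",(b*u).sum()/b.sum(),(b*v).sum()/b.sum())
print((A[...,0]-A[...,2])[170:188,264:284].astype(int))
g=A.mean(2); print(g[182:216,262:286].astype(int))
for X in(T+[.0066,-.0123,.017],[.4715,-.148,.095],[.4715,-.148,.08]):print(proj("side",X).round(2))
E
python3 sv.py; python3 -c "
import numpy as np
print(np.load('sideA.npy').mean(2)[192:216,260:286].astype(int))"
```

```text
tcp [ 0.4695 -0.149   0.1387]
blue centroid 273.15048025613663 177.43830042689433
[[-11 -11 -11 -10  -8  -5   0   0   0   1   1   1   2  -2  -6 -10 -10 -11
   -9  -6]
 [-11 -11 -11 -10  -6   2  16  21  15   9   4   3   0  -2  -6 -10 -11 -11
  -10  -5]
 [-11 -11 -10  -9  -1  17  39  48  42  31  25  14   6   0  -6 -10 -11 -13
  -10  -6]
 [-11 -11 -12  -9   2  25  49  58  56  55  53  40  28  13  -3  -9 -12 -11
  -10  -6]
 [-12 -11 -11  -9   3  28  51  63  64  64  63  60  61  43  10  -6 -11 -11
  -11  -6]
 [-10 -11 -11  -9   3  30  54  64  64  67  68  70  76  61  23  -1 -10 -10
  -10  -6]
 [-11 -11 -11  -8   4  32  58  65  71  75  73  74  75  59  27   1  -9 -11
  -11  -7]
 [-10 -11 -10  -8   4  38  66  72  69  70  70  69  68  54  25   1 -10 -11
  -10  -7]
 [-11 -11 -10  -9   4  36  65  70  64  66  65  64  63  52  25   0  -9 -11
   -9  -6]
 [-11 -11 -11  -9   2  32  59  65  63  61  64  66  64  52  25   1  -9 -11
   -8  -4]
 [-11 -11 -11  -9   2  31  57  64  61  62  65  65  62  51  24   1  -7 -10
   -5  -1]
 [-11 -11 -11  -8   3  31  55  64  62  61  62  60  61  43  16  -1  -8  -6
   -3   0
[... 5912 characters left out ...]
45  35  22
   18  32  47  60  74  82  86  91]
 [ 20  16  17  16  28  55  71  82  87  86  83  83  84  87  88  84  70  46
   32  47  61  60  61  73  82  91]
 [ 18  14  15  19  44  78  95 101 101  95  87  85  92 101 105 103  95  74
   51  61  89  82  60  59  73  84]
 [ 13  14  12  25  57  90 104 108 107  99  90  87  95 104 108 108 104  90
   63  60  84  87  68  53  58  72]
 [ 16  16  17  26  52  83 101 107 106 103  98  95  96 101 106 106 101  86
   60  46  59  73  73  61  52  55]
 [ 23  24  21  23  41  65  81  92  98  99 100  96  95  96  96  91  81  65
   47  36  40  52  64  61  49  41]
 [ 30  30  29  30  38  49  58  68  75  78  77  77  76  76  73  65  56  45
   37  33  33  35  44  48  39  32]]
```

>>> drive_tool:
  commands:
    - [[0,0.17,0,0,0,0],[0,0,0.8,0,0,0],[0,0,0.7,0,0,0],[0,0,0,0,0,0],[0,0,0,0,0,0]]

```text
time_s: 9.4
tool_pos: [0.4706, -0.147, 0.1232]
eef_rot: [0.513, 0.858, 0.0, -0.001]
contact_force: [0.8, -0.0, -0.8]
width: 0.028
finger_force: 30.0
```

>>> drive_tool:
  commands:
    - [[0,0,0.2,0,0,0],[0,0,0.2,0,0,0],[0,0,0.2,0,0,0],[0,0,0,0,0,0],[0,0,0,0,0,0]]

```text
time_s: 9.9
tool_pos: [0.4709, -0.1473, 0.1177]
eef_rot: [0.513, 0.858, -0.0, 0.0]
contact_force: [0.7, 0.4, -0.5]
width: 0.0278
finger_force: 30.0
```

```bash
cat > f.py <<'E'
from h import *
S=[]
for i in range(8): imaging.grab_frame("side"); S.append(bot.get_state())
m=lambda k:np.mean([s[k] for s in S],0)
Rt=R.from_quat(S[-1]["eef_rot"]).as_matrix()
print(S[-1]["time_s"],"tcp",m("tool_pos").round(4),"yaw",np.arctan2(Rt[1,0],Rt[0,0]).round(4),"F tool",(Rt.T@m("contact_force")).round(2),"T tool",(Rt.T@m("torque")).round(3),"std",np.std([s["contact_force"] for s in S],0).round(2))
E
python3 f.py
```

```text
10.3 tcp [ 0.471  -0.1473  0.1178] yaw 2.0638 F tool [-0.15  0.06  1.05] T tool [-0.13  -0.064 -0.   ] std [0.5  0.43 0.43]
```

>>> drive_tool:
  commands:
    - [[0,0,0.15,0,0,0],[0,0,0.15,0,0,0],[0,0,0.1,0,0,0],[0,0,0,0,0,0],[0,0,0,0,0,0]]

```text
time_s: 10.8
tool_pos: [0.4709, -0.1472, 0.1136]
eef_rot: [0.513, 0.858, 0.0, -0.0]
contact_force: [-0.4, 0.9, -2.2]
width: 0.0281
finger_force: 30.0
```

```bash
python3 f.py
```

```text
11.2 tcp [ 0.471  -0.1472  0.1137] yaw 2.0638 F tool [-0.33  0.08  0.97] T tool [-0.137 -0.033  0.026] std [0.63 0.56 0.35]
```

>>> drive_tool:
  commands:
    - [[0,0,0.2,0,0,0],[0,0,0.2,0,0,0],[0,0,0.2,0,0,0],[0,0,0.2,0,0,0],[0,0,0,0,0,0]]

```text
time_s: 11.7
tool_pos: [0.4707, -0.1472, 0.1053]
eef_rot: [0.513, 0.858, -0.0, -0.0]
contact_force: [-0.3, 0.6, -1.3]
width: 0.0276
finger_force: 30.0
```

>>> drive_tool:
  commands:
    - [[0,0,0.2,0,0,0],[0,0,0.2,0,0,0],[0,0,0.2,0,0,0],[0,0,0,0,0,0]]

```text
time_s: 12.1
tool_pos: [0.4707, -0.1472, 0.0994]
eef_rot: [0.513, 0.858, -0.0, -0.0]
contact_force: [-0.1, 0.4, -1.2]
width: 0.0275
finger_force: 30.0
```

```bash
python3 f.py
```

```text
12.5 tcp [ 0.4709 -0.1472  0.0997] yaw 2.0638 F tool [-0.09 -0.01  1.01] T tool [-0.131 -0.054 -0.003] std [0.44 0.79 0.41]
```

>>> drive_tool:
  commands:
    - [[0,0,0.2,0,0,0],[0,0,0.2,0,0,0],[0,0,0.2,0,0,0],[0,0,0.2,0,0,0],[0,0,0.1,0,0,0]]

```text
time_s: 13.0
tool_pos: [0.4709, -0.1472, 0.0905]
eef_rot: [0.513, 0.858, -0.0, -0.0]
contact_force: [-0.3, -0.2, 1.3]
width: 0.0274
finger_force: 30.0
```

```bash
python3 f.py; python3 pic.py side p6 225 160 325 260 6
```

```text
13.4 tcp [ 0.4709 -0.1473  0.0907] yaw 2.0638 F tool [ 0.1  -0.71 -1.05] T tool [ 0.038  0.017 -0.004] std [0.39 0.69 0.48]
```

View pics/p6.png

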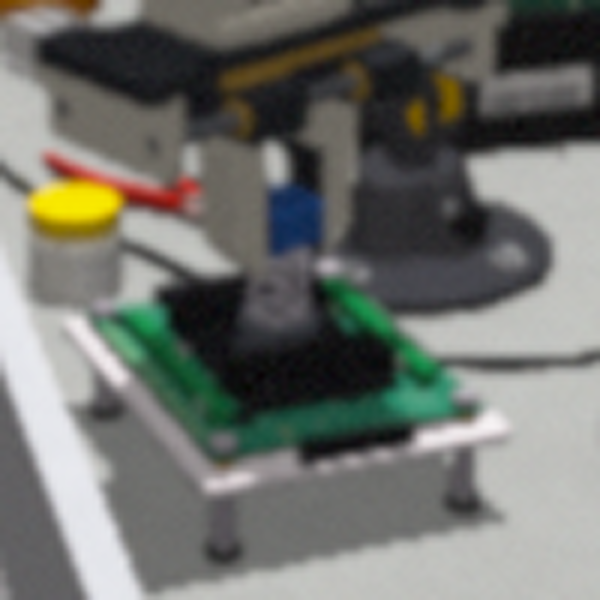

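The image shows the spring standing upright over the stud on the boss, cap at (297,220) in the crop. The force of about 2 N fits foot contact. Now press through the slot.

>>> drive_tool:
  commands:
    - [[0,0,0,0,0,0],[0,0,0.15,0,0,0],[0,0,0.15,0,0,0],[0,0,0.15,0,0,0],[0,0,0.15,0,0,0]]
  squeeze: 45

```text
time_s: 13.95
tool_pos: [0.471, -0.1472, 0.0847]
eef_rot: [0.513, 0.858, -0.0, 0.0]
contact_force: [-2.3, -1.0, 4.4]
width: 0.0276
finger_force: 45.0
```

```bash
python3 f.py
```

```text
14.35 tcp [ 0.471  -0.1472  0.0847] yaw 2.0638 F tool [ 1.01 -0.95 -4.43] T tool [ 0.186  0.131 -0.008] std [0.45 0.47 0.39]
```

>>> drive_tool:
  commands:
    - [[0,0,0.1,0,0,0],[0,0,0.1,0,0,0],[0,0,0.1,0,0,0],[0,0,0,0,0,0]]

```text
time_s: 14.75
tool_pos: [0.471, -0.1472, 0.0817]
eef_rot: [0.513, 0.858, 0.0, 0.0]
contact_force: [-1.5, 0.1, 6.4]
width: 0.0278
finger_force: 45.0
```

```bash
python3 f.py
```

```text
15.15 tcp [ 0.471  -0.1472  0.0818] yaw 2.0638 F tool [ 1.18 -1.57 -5.58] T tool [0.26  0.192 0.003] std [0.6  0.43 0.4 ]
```

>>> drive_tool:
  commands:
    - [[0,0,0.15,0,0,0],[0,0,0.1,0,0,0],[0,0,0.1,0,0,0],[0,0,0,0,0,0]]

```text
time_s: 15.55
tool_pos: [0.471, -0.1472, 0.0783]
eef_rot: [0.513, 0.858, -0.0, 0.0]
contact_force: [-3.1, -0.2, 6.9]
width: 0.0277
finger_force: 45.0
```

>>> drive_tool:
  commands:
    - [[0,0,0.1,0,0,0],[0,0,0.1,0,0,0],[0,0,0,0,0,0]]

```text
time_s: 15.85
tool_pos: [0.471, -0.1472, 0.0764]
eef_rot: [0.513, 0.858, -0.0, 0.0]
contact_force: [-3.1, -0.1, 8.2]
width: 0.0275
finger_force: 45.0
```

```bash
python3 f.py
```

```text
16.25 tcp [ 0.471  -0.1472  0.0765] yaw 2.0638 F tool [ 1.43 -2.49 -8.09] T tool [0.412 0.335 0.017] std [0.29 0.45 0.56]
```

>>> drive_tool:
  commands:
    - [[0,0,0.05,0,0,0],[0,0,0,0,0,0.1],[0,0,0,0,0,0.12],[0,0,0,0,0,0.12],[0,0,0,0,0,0.12]]

```text
time_s: 16.75
tool_pos: [0.4721, -0.1482, 0.0764]
eef_rot: [0.697, 0.717, 0.0, 0.001]
contact_force: [-0.8, -1.6, 7.9]
width: 0.0272
finger_force: 45.0
```

```bash
python3 f.py
```

```text
17.15 tcp [ 0.4723 -0.148   0.0765] yaw 1.6036 F tool [-0.91 -0.68 -8.04] T tool [ 0.118 -0.244  0.018] std [0.46 0.67 0.63]
```

>>> drive_tool:
  commands:
    - [[0,0,0,0,0,0.14],[0,0,0,0,0,0.14],[0,0,0,0,0,0.14],[0,0,0,0,0,0.14],[0,0,0,0,0,0.14]]

```text
time_s: 17.65
tool_pos: [0.4718, -0.1483, 0.0764]
eef_rot: [0.901, 0.434, 0.0, 0.001]
contact_force: [-1.9, -1.6, 8.2]
width: 0.0277
finger_force: 45.0
```

>>> drive_tool:
  commands:
    - [[0,0,0,0,0,0.14],[0,0,0,0,0,0.14],[0,0,0,0,0,0.13],[0,0,0,0,0,0],[0,0,0,0,0,0]]

```text
time_s: 18.15
tool_pos: [0.4717, -0.148, 0.0764]
eef_rot: [0.97, 0.244, 0.001, 0.001]
contact_force: [-1.1, -1.0, 8.8]
width: 0.0279
finger_force: 45.0
```

```bash
python3 f.py
```

```text
18.55 tcp [ 0.4718 -0.148   0.0764] yaw 0.4936 F tool [-1.92  0.1  -8.25] T tool [-0.019 -0.393  0.033] std [0.34 0.41 0.46]
```

>>> drive_tool:
  commands:
    - [[0,0,-0.1,0,0,0],[0,0,-0.1,0,0,0],[0,0,-0.1,0,0,0],[0,0,-0.1,0,0,0],[0,0,0,0,0,0]]

```text
time_s: 19.05
tool_pos: [0.4717, -0.1479, 0.0801]
eef_rot: [0.97, 0.244, 0.001, 0.001]
contact_force: [-0.8, -0.7, 5.7]
width: 0.027
finger_force: 45.0
```

```bash
python3 f.py
```

```text
19.45 tcp [ 0.4717 -0.1479  0.0801] yaw 0.4936 F tool [-1.14  1.17 -6.36] T tool [-0.213 -0.23   0.004] std [0.44 0.48 0.55]
```

>>> drive_tool:
  commands:
    - [[0,0,-0.05,0,0,0],[0,0,-0.05,0,0,0],[0,0,0,0,0,0]]

```text
time_s: 19.75
tool_pos: [0.4716, -0.1479, 0.0804]
eef_rot: [0.97, 0.244, 0.001, 0.0]
contact_force: [5.2, -3.2, -4.9]
width: 0.0277
finger_force: 45.0
```

```bash
python3 f.py
```

```text
20.15 tcp [ 0.4716 -0.1479  0.0804] yaw 0.4935 F tool [1.58 4.63 5.27] T tool [-1.133  0.41  -0.015] std [0.45 0.54 0.53]
```

The force flipped sign at h≈22.3 mm, so the head is locked in the groove. I'll relax the pull and release.

>>> drive_tool:
  commands:
    - [[0,0,0.05,0,0,0],[0,0,0,0,0,0]]

```text
time_s: 20.35
tool_pos: [0.4716, -0.1479, 0.0803]
eef_rot: [0.97, 0.244, 0.001, 0.0]
contact_force: [3.7, -3.4, -1.7]
width: 0.0277
finger_force: 45.0
```

>>> drive_tool:
  commands:
    - [[0,0,0,0,0,0],[0,0,0,0,0,0],[0,0,0,0,0,0],[0,0,0,0,0,0],[0,0,0,0,0,0]]
  gripper: 0.55

```text
time_s: 20.85
tool_pos: [0.4706, -0.1469, 0.0801]
eef_rot: [0.97, 0.245, -0.0, -0.0]
contact_force: [-0.2, -0.2, 0.5]
width: 0.0508
finger_force: 0.0
```

```bash
python3 st.py
```

```text
20.85 [ 0.4706 -0.1469  0.0801] yaw 0.4941 zax [-5.e-04  3.e-04 -1.e+00] F [-0.24 -0.18  0.45] T [-0.005 -0.025 -0.037] w 0.0508 0.0 q [ 0.68  0.46 -0.52  2.05  0.34  0.72 -1.13]
```

Raise and back off toward the robot side, so that the cap is visible.

>>> drive_tool:
  commands:
    - [[0,0,-1,0,0,0],[0,0,-3,0,0,0],[0,0,-4,0,0,0],[0,0,-4,0,0,0],[0,0,-3,0,0,0]]

```text
time_s: 21.35
tool_pos: [0.4716, -0.147, 0.2334]
eef_rot: [0.97, 0.245, 0.001, 0.001]
contact_force: [0.6, 0.1, 0.4]
width: 0.0507
finger_force: 0.0
```

>>> drive_tool:
  commands:
    - [[-1,3,0,0,0,0],[-1,4,0,0,0,0],[-1,4,0,0,0,0],[-1,3,0,0,0,0],[0,0,0,0,0,0]]

```text
time_s: 21.85
tool_pos: [0.5013, -0.2953, 0.2305]
eef_rot: [0.971, 0.241, -0.0, 0.001]
contact_force: [-0.4, -0.3, -0.1]
width: 0.0506
finger_force: 0.0
```

```bash
python3 - <<'E'
from h import *
s=bot.get_state();print(s["time_s"],s["tool_pos"],s["contact_force"])
t,d=imaging.grab_frame("top");S,ds=imaging.grab_frame("side")
P=cloud("top",d)
m=(t[...,0].astype(int)-t[...,2]>30)&(abs(P[...,0]-.4715)<.03)&(abs(P[...,1]+.148)<.03)
print("blue pts",m.sum(),P[m].mean(0) if m.any() else 0, np.sort(P[m][:,2])[-12:] if m.any() else 0)
a=cv2.resize(t[200:260,260:340],(400,300),interpolation=cv2.INTER_CUBIC);b=cv2.resize(S[165:225,230:310],(400,300),interpolation=cv2.INTER_CUBIC)
cv2.imwrite("pics/end.png",np.hstack([a,b]))
E
```

```text
21.85 [ 0.50132631 -0.29531224  0.23046163] [-0.39247681 -0.33173058 -0.05743667]
blue pts 182 [ 0.47230014 -0.14842624  0.09495702] [0.10859738 0.10862173 0.10868046 0.10871525 0.10873573 0.10900097
 0.10916347 0.10942192 0.10943276 0.10960764 0.10999003 0.11053637]
```

View pics/end.png

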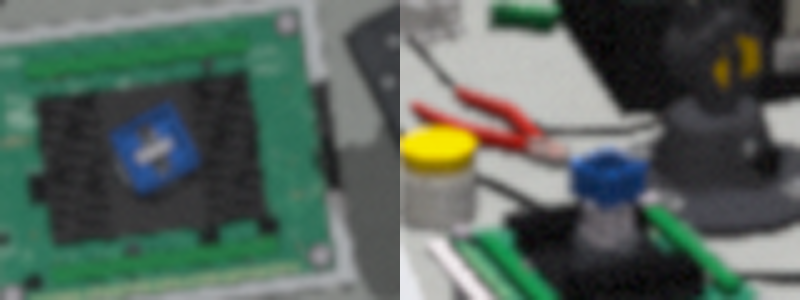

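The head (crop (155,152)) lies across the dark slot in the upright cap. The rim at about 0.107–0.109 m matches the locked height. Handing in.

```bash
python3 -c "
from h import *
print(finish_job())"
```

```text
the job is handed in; nothing more can be done
None
```

The spring is threaded over the stud and its head is locked in the cap's cross groove; I released the cap, left the jar, loupe and cutters alone, and handed the job in at about 22 s, with no verdict returned.

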